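# Stroke the bead organiser's lids shut

## Robot

A 6-joint arm with a two-finger parallel gripper is mounted at the origin on the work surface. World frame = base frame: x ahead of the robot, y to its left, z up, the work surface at z = 0. Lengths are in mm, angles in rad, forces in N, time in s.
With the tool pointing down it reaches from about 325 to 900 mm from the base axis. Payload 3.5 kg.
Tool frame: the origin (TCP) lies midway between the tips of the shut fingers; the grasp point (between the pads) lies 19 mm behind it; z points along the fingers, y is the direction in which the jaws open and shut (so a half turn about z gives the same grasp; the last joint's range is limited). The gripper opens to 85 mm and grips with 20 to 120 N. Pads are 22 mm wide; open, the fingers measure 114 mm over their backs; the gripper's body (76 mm by 85 mm) begins 54 mm behind the grasp point. The pads swing forward as they close: fully open they stand 13 mm farther back than shut.
Start: joints at [-1.289, 0.276, -0.026, 1.268, 0, 1.467], TCP at [234.596, -579.298, 192.913] pointing down, gripper open.
Joint ranges: [-3.12, 3.12], [-0.85, 1.88], [-1.08, 1.24], [-1.95, 2.15], [-1.57, 1.53], [-3.14, 3.14]. Speed limits (rad/s): [2.57, 2.57, 3.14, 3.14, 3.14, 3.14].

## Interface

Orientations are given as a 3x3 rotation matrix whose columns are the frame's x, y, z axes.
In Python, from station import env, optics gives the robot as it stands. The module is installed in compiled form; this text tells all that it offers.
- The arm moves only by the shell command python3 -m jog 'ROWS' [FORCE]. ROWS is JSON, a list that holds one entry, the list of rows, each a list of 7 numbers: the shift along the tool's x, y, z in m, then the turn, a rotation vector about the tool's x, y, z in units of 8 degrees (1.0 is 8 degrees), then the closure, from -1 (fully open) to 1 (shut), so that 0 is half open. In form: [[[dx, dy, dz, wx, wy, wz, fingers], ...]]. A call has 1 to 8 rows; each row is the pose to reach, as a shift and turn from the pose commanded when the call began, along the tool's axes at that moment; what a row does not reach only later rows make up. A row lasts 1/8 s, in which the tool goes at most 62.5 mm and 10.7 degrees, less where a joint would pass 70% of its speed; a pose out of reach is approached as far as the arm can. A call with a gripper value outside its range is refused whole. The fingers move at their own pace and stop on an object; FORCE is the grip in N (left out, the last holds). Time passes only in rows, so rows that repeat a pose let the fingers close. It gives the time, the measured TCP pose, the force and the opening at its end, in the units of the state.
- env.observe(): the state, without advancing time (a new reading comes with each control period).
- optics.read_camera(name): name is "side" or "top" or "wrist"; returns a dict with "color" (384x512x3 uint8, red, green, blue), "fx", "fy", "cx", "cy" (pixels), "rvec" (rotation vector, rad) and "tvec" (3), from world to camera coordinates, as OpenCV has them. Camera axes: x right, y down, z forward; pixel columns grow to the right and rows downward; lengths in mm; the calibration is good to about 2 mm. A picture is of the moment at which its call begins. There is no depth.
- env.sign_off(): hands the job in, once; it reports no verdict.
The state is a dict: "clock": time; "joint_positions": joint angles; "joint_velocities": joint speeds; "tau": joint torques, N m; "eef_pos": TCP position; "tcp_rot": TCP orientation; "contact_force": force on the tool from outside, world axes, zero at the start; "wrist_torque": the same for the moment, N m; "finger_gap": finger opening in mm.
Only numpy, scipy, OpenCV 4.12 (cv2) and the standard library are available. Lean on these libraries where they do the work, as an engineer would, in place of code of your own. Each camera call takes 0.05 s, during which the arm holds its last target. There are 200 camera calls.

## Task

The five small lids along the bead organiser all stand ajar. Run your closed fingertips lightly along the row, beginning with the lid at the end where a hinge (not a free edge) is outermost, so that the lids fold shut one after another down the row, and leave all five fully shut. Only touch: do not lift, prise open or shove the organiser or its lids, do not press hard, and leave the tumbler, the scent bottle and the spool alone.

Things in the scene. Friction and masses are not known exactly. Their poses are not given: they have to be found in the camera images.
- organiser: Loose grey plastic bead organiser, about 0.9 kg: 222 mm long (its x axis), 60 mm wide (y), rim 34 mm high. Origin: centre of its underside, z up. Five white lids in a row along x, hinge lines at x = -103, -61, -19, 23, 65 mm, 34 mm up; each lid is hinged at its -x edge and its free edge rises towards +x. Shut lids' tops are 37 mm up.
- lid1 (a joint): Opening angle of the first lid counted from the organiser's -x end (rad): 0 = fully shut on the rim, starts ajar at 0.35 to 0.6, can open to 1.2. The hinge is lightly stiff (about 0.3 N at the free edge closes it) and the lid stays where it is left; no spring.
- lid1_edge (a point): Middle of the free (+x) edge of the first lid, on its upper face. The lid is a plate 34 mm long from hinge to edge, 56 mm wide, 3 mm thick, with a 5 mm thumb tab beyond this edge. Stroked from hinge to edge it folds down; the other way it catches.
- lid2 (a joint): Opening angle of the second lid counted from the organiser's -x end (rad): 0 = fully shut on the rim, starts ajar at 0.35 to 0.6, can open to 1.2. The hinge is lightly stiff (about 0.3 N at the free edge closes it) and the lid stays where it is left; no spring.
- lid2_edge (a point): Middle of the free (+x) edge of the second lid, on its upper face. The lid is a plate 34 mm long from hinge to edge, 56 mm wide, 3 mm thick, with a 5 mm thumb tab beyond this edge. Stroked from hinge to edge it folds down; the other way it catches.
- lid3 (a joint): Opening angle of the third lid counted from the organiser's -x end (rad): 0 = fully shut on the rim, starts ajar at 0.35 to 0.6, can open to 1.2. The hinge is lightly stiff (about 0.3 N at the free edge closes it) and the lid stays where it is left; no spring.
- lid3_edge (a point): Middle of the free (+x) edge of the third lid, on its upper face. The lid is a plate 34 mm long from hinge to edge, 56 mm wide, 3 mm thick, with a 5 mm thumb tab beyond this edge. Stroked from hinge to edge it folds down; the other way it catches.
- lid4 (a joint): Opening angle of the fourth lid counted from the organiser's -x end (rad): 0 = fully shut on the rim, starts ajar at 0.35 to 0.6, can open to 1.2. The hinge is lightly stiff (about 0.3 N at the free edge closes it) and the lid stays where it is left; no spring.
- lid4_edge (a point): Middle of the free (+x) edge of the fourth lid, on its upper face. The lid is a plate 34 mm long from hinge to edge, 56 mm wide, 3 mm thick, with a 5 mm thumb tab beyond this edge. Stroked from hinge to edge it folds down; the other way it catches.
- lid5 (a joint): Opening angle of the fifth and last lid counted from the organiser's -x end (rad): 0 = fully shut on the rim, starts ajar at 0.35 to 0.6, can open to 1.2. The hinge is lightly stiff (about 0.3 N at the free edge closes it) and the lid stays where it is left; no spring.
- lid5_edge (a point): Middle of the free (+x) edge of the fifth and last lid, on its upper face. The lid is a plate 34 mm long from hinge to edge, 56 mm wide, 3 mm thick, with a 5 mm thumb tab beyond this edge. Stroked from hinge to edge it folds down; the other way it catches.
- tumbler_rim (a point): Bystander: centre of the mouth of a clear glass tumbler, 72 mm across, 85 mm high, standing upright beside the organiser.
- scent: Bystander: small green glass scent bottle, 40 mm across, 95 mm high, upright. Origin: centre of its underside.
- spool: Bystander: wooden thread spool, 36 mm across, 40 mm high, upright. Origin: centre of its underside.
Things that resemble listed ones, but are neither listed nor needed, are in the scene too. Of the things that look like the organiser, the middle-sized one is meant.

How it is judged (in metres and radians):
On the way, in this order (a step that is already met when the one before it is completed fails the run):
1. the first lid from the hinge end is shut (value of joint lid1 below 0.12 rad), for 0.04 s.
2. the second lid from the hinge end is shut (value of joint lid2 below 0.12 rad), for 0.04 s.
3. the third lid from the hinge end is shut (value of joint lid3 below 0.12 rad), for 0.04 s.
4. the fourth lid from the hinge end is shut (value of joint lid4 below 0.12 rad), for 0.04 s.
5. the fifth and last lid from the hinge end is shut (value of joint lid5 below 0.12 rad), for 0.04 s.
At the end, for the whole second after the job is handed in: All five lids are shut (opening under 0.12 rad, free edge within about 4 mm of the rim), the organiser stands flat within 30 mm of where it was, and the tumbler, scent bottle and spool are within 20 mm of where they were (value of joint each of lid1, lid2, lid3, lid4, lid5 below 0.12 rad and distance of organiser from where it was at the start of the episode below 0.03 m and angle between organiser's own z axis and vertical below 0.05 rad and linear speed of organiser below 0.01 m/s and distance of each of tumbler_rim, scent, spool from where it was at the start of the episode below 0.02 m); the robot touches nothing.
It fails at once if the organiser is lifted or tipped (height (world z) of organiser above 0.012 m or angle between organiser's own z axis and vertical above 0.15 rad).
It fails at once if the organiser is shoved more than 30 mm (distance of organiser from where it was at the start of the episode above 0.03 m).
It fails at once if a lid is prised further open (over 0.8 rad) (value of joint any of lid1, lid2, lid3, lid4, lid5 above 0.8 rad).
It fails at once if the fingers press on the organiser with more than 30 N (contact force between organiser and the fingers above 30 N).
It fails at once if the tumbler, scent bottle or spool is moved more than 20 mm (distance of any of tumbler_rim, scent, spool from where it was at the start of the episode above 0.02 m).
It also fails if it takes over 40 s, if anything falls off the work surface, if the arm or the gripper's body presses on something with over 40 N, if the wrist force passes 120 N, or if a joint passes its speed limit or range.

## Working session

There is one attempt and no reset: what is moved stays moved. The work goes in short steps, Python scripts to look and compute and a shell command to move; the robot and the scene stay as the last step left them, time stands still between calls to the robot, and variables do not carry over. Pictures are saved under pics/ and viewed, about 8 in all and at most 12, crops included, and the job is handed in when it is done.

```bash
mkdir -p pics
cat > h.py <<'E'
import numpy as np, cv2
from station import env, optics
def snap(n,f):
    d=optics.read_camera(n); cv2.imwrite(f'pics/{f}.png',d['color'][:,:,::-1]); np.save(f'pics/{f}.npy',d,allow_pickle=True); return d
def load(f): return np.load(f'pics/{f}.npy',allow_pickle=True).item()
def ray(d,u,v):
    R=cv2.Rodrigues(np.array(d['rvec'],float))[0]; t=np.array(d['tvec'],float).ravel()
    return -R.T@t, R.T@np.array([(u-d['cx'])/d['fx'],(v-d['cy'])/d['fy'],1])
def plane(d,u,v,z):
    c,r=ray(d,u,v); return c+r*(z-c[2])/r[2]
def proj(d,P):
    R=cv2.Rodrigues(np.array(d['rvec'],float))[0]; p=R@np.array(P,float)+np.array(d['tvec'],float).ravel()
    return d['fx']*p[0]/p[2]+d['cx'],d['fy']*p[1]/p[2]+d['cy']
E
python3 - <<'E'
from h import *
a=snap('top','t0');b=snap('side','s0')
for d in(a,b): print(ray(d,256,192))
s=env.observe();print(s['clock'],s['eef_pos'],s['tcp_rot'],s['finger_gap'])
E
```

```text
(array([488.26483621,  72.57747307, 966.83133053]), array([ 1.16114742e-01, -1.25365812e-04, -9.93332842e-01]))
(array([176.49256271, 864.49265951, 847.29158143]), array([ 0.34055061, -0.66335656, -0.66654057]))
0.1 [ 234.37291097 -578.54878859  191.86631124] [[ 9.26887101e-01  3.75339824e-01 -5.64638292e-04]
 [ 3.75340194e-01 -9.26885110e-01  1.93166367e-03]
 [ 2.01675478e-04 -2.00236559e-03 -9.99997975e-01]] 85.854362575168
```

View pics/t0.png

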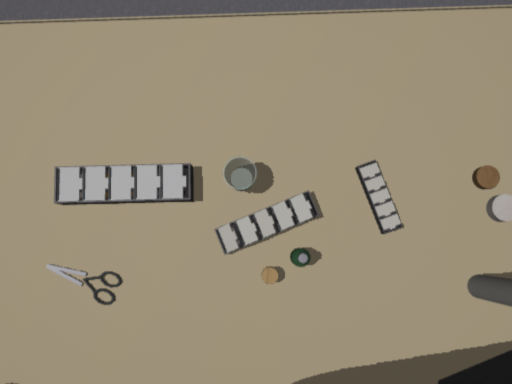

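View pics/s0.png

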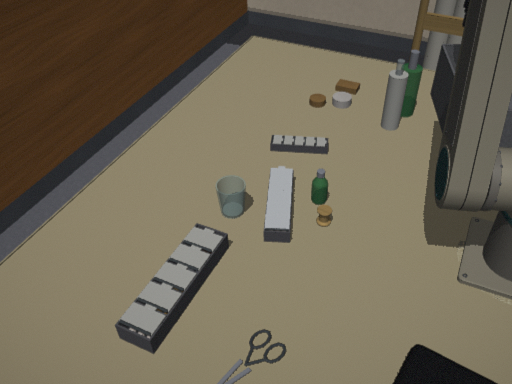

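Three organiser-like things appear in the top view: a large one at (123,184), a middle one at (266,222) and a small one at (379,197). The middle one is meant. I'll confirm that with its length and one enlarged crop.

Run:
```python
from h import *
a=load('t0');b=load('s0')
A=a['color'][180:265,205:325,::-1];B=b['color'][155:250,235:345,::-1]
A=cv2.resize(A,(780,552),interpolation=cv2.INTER_CUBIC)[:, :]
cv2.imwrite('pics/cA.png',A); cv2.imwrite('pics/cB.png',cv2.resize(B,None,fx=6,fy=6,interpolation=cv2.INTER_CUBIC))
hsv=cv2.cvtColor(a['color'],cv2.COLOR_RGB2HSV)
m=((hsv[...,1]<70)).astype(np.uint8)*255
m=cv2.morphologyEx(m,cv2.MORPH_CLOSE,np.ones((5,5)))
for c in cv2.findContours(m,cv2.RETR_EXTERNAL,cv2.CHAIN_APPROX_NONE)[0]:
    if cv2.contourArea(c)<300: continue
    r=cv2.minAreaRect(c); P=np.array([plane(a,*p,34)[:2] for p in cv2.boxPoints(r)])
    print(np.round(r[0]),np.round(r[1]),round(r[2]),P.round().tolist(),P.mean(0).round(1))
```

```text
[256. 192.] [383. 511.] 90 [[1060.0, 647.0], [1020.0, -522.0], [181.0, -445.0], [211.0, 621.0]] [617.9  75.2]
```

View pics/cA.png

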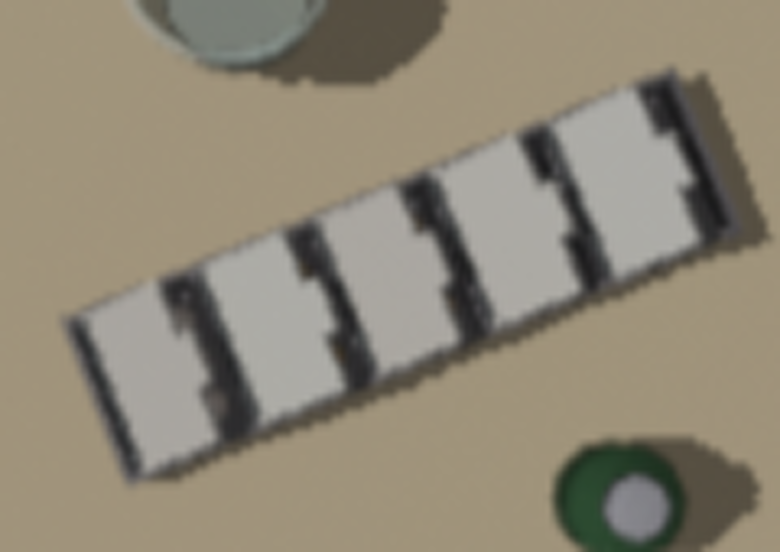

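View pics/cB.png

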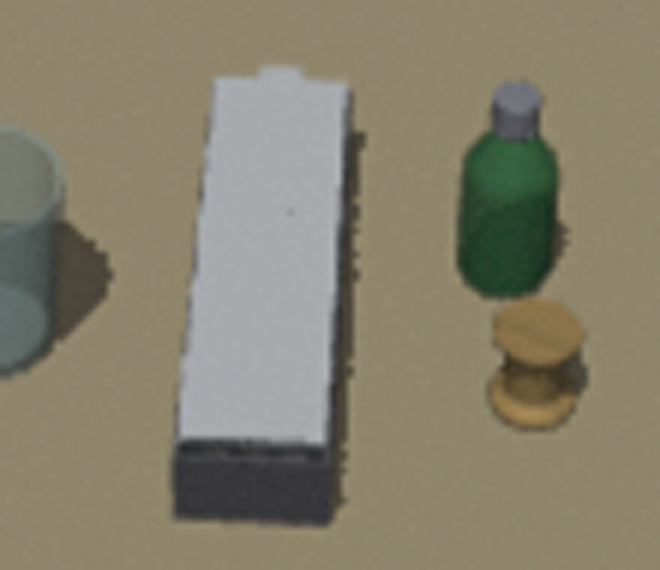

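Run:
```python
from h import *
a=load('t0');b=load('s0')
for n in[(68,318),(132,480),(735,235),(672,72)]: 
    print(plane(a,205+n[0]/6.5-.4,180+n[1]/6.5-.4,34).round(1)[:2])
P=np.array([plane(a,205+n[0]/6.5-.4,180+n[1]/6.5-.4,34) for n in[(68,318),(132,480),(735,235),(672,72)]])
h=(P[0]+P[1])/2;e=(P[2]+P[3])/2
u=(e-h)/np.linalg.norm(e-h);print('L',np.linalg.norm(e-h),'W',np.linalg.norm(P[0]-P[1]),'u',u,'c',(h+e)/2,'hinge end',h)
# side view near end top corners (hinge end), crop scale 6
for n in[(175,450),(330,452)]: print('side',plane(b,235+n[0]/6-.4,155+n[1]/6-.4,34).round(1))
s=env.observe();R=np.array(s['tcp_rot']);p=np.array(s['eef_pos'])
ux=R.T@u; print('turn of tool x onto u about tool z (deg)',np.degrees(np.arctan2(ux[1],ux[0])))
tgt=h+u*-15+np.array([0,0,90-34]);print(tgt,'shift tool',R.T@(tgt-p), s['joint_positions'])
print('scent',plane(a,303,258,95).round(),'spool',plane(a,270,275,40).round(),'tumbler',plane(a,240,173,85).round())
```

```text
[520.5 163.5]
[466.3 143.4]
[541.3 -59.6]
[596.7 -41. ]
L 217.3456966308569 W 57.76845762554648 u [ 0.34789753 -0.93753256  0.        ] c [531.20427569  51.57006749  34.        ] hinge end [493.39726009 153.45440158  34.        ]
side [520.4 162.4  34. ]
side [466.9 139.3  34. ]
turn of tool x onto u about tool z (deg) 91.68657180600066
[488.17879713 167.51739003  90.        ] shift tool [ 515.25748259 -596.05020184  103.16394537] [-1.28940767e+00  2.77066762e-01 -2.77420002e-02  1.26800005e+00
 -6.02789311e-06  1.46742100e+00]
scent [454. -18.  95.] spool [418.  48.  40.] tumbler [632. 104.  85.]
```

Run:
```python
from h import *
a=load('t0');b=load('s0')
print(plane(b,393,127,0),plane(b,409,113,0),plane(a,480,288,150)); print(proj(a,(234,-579,190)),proj(a,(300,-450,400)),proj(b,(234,-579,190)))
```

```text
[ 365.08879198 -406.87560253    0.        ] [ 339.36590422 -501.25126429    0.        ] [ 390.9437586  -338.90919664  150.        ]
(np.float64(638.4945012791197), np.float64(378.4329968423418)) (np.float64(676.2335625691866), np.float64(379.5884944571691)) (np.float64(464.06012844471695), np.float64(51.0787528704179))
```

Run:
```python
from h import *
b=load('s0')
for x,y,v,u in((365,-415,62,400),(335,-510,50,414)):
  for z in range(100,400,25): print(z,np.round(proj(b,(x,y,z))),end=' ')
  print('target',u,v)
for v,x in((127,384),(127,404)): print(plane(b,x,v,0))
s=env.observe();R=np.array(s['tcp_rot']);p=np.array(s['eef_pos'])
for w in((250,-560,330),(400,-350,330),(488.2,167.5,200)): print(w,(R.T@(np.array(w)-p)).round(1))
```

```text
100 [399.  96.] 125 [401.  89.] 150 [402.  81.] 175 [404.  72.] 200 [406.  64.] 225 [407.  56.] 250 [409.  47.] 275 [411.  38.] 300 [412.  29.] 325 [414.  19.] 350 [416.   9.] 375 [418.  -1.] target 400 62
100 [417.  83.] 125 [419.  75.] 150 [421.  68.] 175 [422.  60.] 200 [424.  51.] 225 [426.  43.] 250 [428.  34.] 275 [430.  26.] 300 [432.  17.] 325 [434.   7.] 350 [436.  -2.] 375 [438. -12.] target 414 50
[ 389.35767244 -396.03058374    0.        ]
[ 335.45426666 -420.11836355    0.        ]
(250, -560, 330) [  21.5  -11.6 -138.1]
(400, -350, 330) [ 239.3 -149.9 -137.8]
(488.2, 167.5, 200) [ 515.3 -596.2   -6.8]
```

```bash
python3 -m jog '[[[0,0,-0.06,0,0,0,1],[0,0,-0.12,0,0,0,1],[0,0,-0.14,0,0,0,1],[0.024,-0.054,-0.14,0,0,0,1],[0.048,-0.108,-0.14,0,0,0,1],[0.072,-0.162,-0.14,0,0,0,1],[0.1,-0.2,-0.14,0,0,0,1],[0.13,-0.24,-0.14,0,0,0,1]]]' 20
python3 - <<'E'
from h import *
s=env.observe();R=np.array(s['tcp_rot']);p=np.array(s['eef_pos'])
print(p,s['clock'],s['joint_positions'],(R.T@(np.array((488.2,167.5,200))-p)).round(1))
E
```

```text
clock: 1.1
eef_pos: [264.8, -306.2, 332.5]
tcp_rot: [[0.927, 0.375, 0.0], [0.375, -0.927, 0.0], [0.0, -0.0, -1.0]]
contact_force: [0.8, 0.4, 0.3]
finger_gap: -0.1
[ 264.8217444  -306.23088236  332.49222844] 1.1 [-1.01796875e+00 -1.65572284e-01 -2.07417049e-01  1.52931465e+00
  2.25168165e-04  1.73963838e+00] [ 384.6 -355.5  132.7]
```

```bash
python3 -m jog '[[[0.043,-0.04,0,0,0,-1.3,1],[0.086,-0.08,0,0,0,-2.6,1],[0.13,-0.12,0,0,0,-3.9,1],[0.17,-0.16,0,0,0,-5.2,1],[0.21,-0.2,0.03,0,0,-6.5,1],[0.25,-0.24,0.06,0,0,-7.8,1],[0.3,-0.28,0.1,0,0,-9.1,1],[0.34,-0.32,0.13,0,0,-10.4,1]]]'
cat > st.py <<'E'
from h import *
import sys
s=env.observe();R=np.array(s['tcp_rot']);p=np.array(s['eef_pos'])
u=np.array([0.3479,-0.9375,0]);h=np.array([493.4,153.45,0])  # hinge-end outer edge
q=p-h; print('t',round(s['clock'],2),'p',p.round(1),'along',round(q@u,1),'across',round(q@np.array([.9375,.3479,0]),1),'F',np.round(s['contact_force'],2),'turn',round(np.degrees(np.arctan2(*(R.T@-u)[[1,0]])),2),'j',np.round(s['joint_positions'],2))
if len(sys.argv)>1:
    a,z=map(float,sys.argv[1:]); print('shift',(R.T@(h+u*a+[0,0,z]-p)).round(1))
E
python3 st.py -20 90
```

```text
clock: 2.1
eef_pos: [454.0, 103.9, 210.0]
tcp_rot: [[-0.269, 0.963, 0.0], [0.963, 0.269, -0.0], [-0.0, -0.0, -1.0]]
contact_force: [0.9, -1.3, 0.7]
finger_gap: 0.3
t 2.1 p [454.  103.9 210. ] along 32.7 across -54.2 F [ 0.93 -1.32  0.69] turn -4.75 j [ 0.09 -0.02 -0.33  1.26 -0.    1.38]
shift [ 57.1  49.6 120. ]
```

```bash
python3 -m jog '[[[0.03,0.025,0,0,0,-0.6,1],[0.057,0.05,0.03,0,0,-0.6,1],[0.057,0.05,0.08,0,0,-0.6,1],[0.057,0.05,0.12,0,0,-0.6,1],[0.057,0.05,0.12,0,0,-0.6,1]]]'
python3 st.py -15 42
python3 - <<'E'
from h import *
d=snap('side','s1');cv2.imwrite('pics/s1c.png',cv2.resize(d['color'][130:270,190:350,::-1],None,fx=4,fy=4,interpolation=cv2.INTER_CUBIC))
E
```

```text
clock: 2.72
eef_pos: [482.7, 169.6, 87.6]
tcp_rot: [[-0.343, 0.939, -0.009], [0.939, 0.343, -0.002], [0.001, -0.009, -1.0]]
contact_force: [-0.8, -0.0, 0.5]
finger_gap: -0.0
t 2.73 p [482.7 169.6  87.6] along -18.8 across -4.4 F [-0.76 -0.01  0.5 ] turn -0.29 j [ 0.21  0.17 -0.4   1.01  0.    1.43]
shift [-3.9  4.8 45.6]
```

View pics/s1c.png

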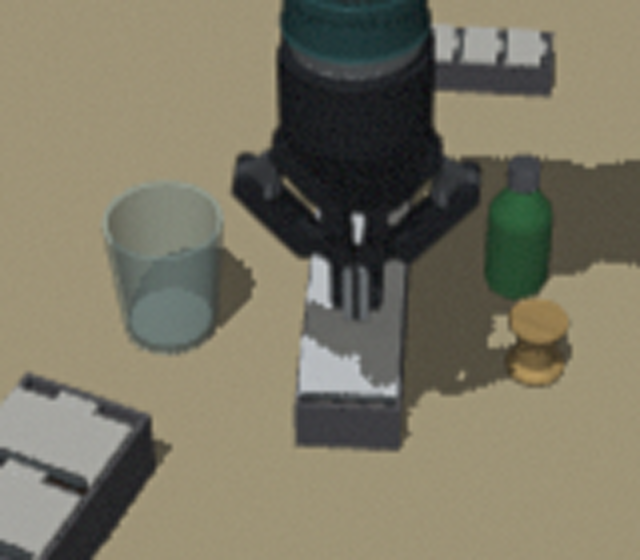

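```bash
python3 -m jog '[[[0,0.004,0.02,0,0,0,1],[0,0.004,0.04,0,0,0,1],[0,0.004,0.047,0,0,0,1],[0,0.004,0.047,0,0,0,1],[0,0.004,0.047,0,0,0,1]]]'
python3 st.py 0 40
python3 - <<'E'
from h import *
import time
for i in range(3):
    optics.read_camera('top'); s=env.observe(); print(s['eef_pos'].round(2) if hasattr(s['eef_pos'],'round') else s['eef_pos'],s['contact_force'])
E
```

```text
clock: 3.4
eef_pos: [492.0, 171.9, 45.8]
tcp_rot: [[-0.343, 0.939, 0.002], [0.939, 0.343, 0.001], [-0.0, 0.002, -1.0]]
contact_force: [1.1, 0.4, 0.8]
finger_gap: 0.4
t 3.4 p [492.  171.9  45.8] along -17.8 across 5.1 F [1.06 0.43 0.76] turn -0.32 j [ 0.21  0.22 -0.44  0.91  0.    1.43]
shift [-17.8  -5.    5.7]
[491.92 171.92  45.62] [ 0.64196252 -0.24663694 -0.30690344]
[491.72 171.87  45.42] [ 0.48676518 -0.42472722  0.94607437]
[491.49 171.86  45.22] [-0.159197    0.60618583 -0.1038408 ]
```

```bash
python3 -m jog '[[[0,0,0,0,0,0,1],[0,0,0,0,0,0,1],[0,0,0,0,0,0,1],[0,0,0,0,0,0,1]]]'
python3 st.py -10 40
```

```text
clock: 4.05
eef_pos: [490.7, 171.7, 44.3]
tcp_rot: [[-0.343, 0.939, -0.0], [0.939, 0.343, -0.0], [-0.0, -0.0, -1.0]]
contact_force: [1.0, -0.4, 0.5]
finger_gap: 0.3
t 4.05 p [490.7 171.7  44.3] along -18.0 across 3.8 F [ 0.97 -0.35  0.47] turn -0.31 j [ 0.21  0.22 -0.44  0.91 -0.    1.43]
shift [-8.  -3.8  4.3]
```

```bash
python3 -m jog '[[[0,0,0,0,0,0,1],[0,0,0,0,0,0,1],[0,0,0,0,0,0,1],[0,0,0,0,0,0,1],[0,0,0,0,0,0,1],[0,0,0,0,0,0,1],[0,0,0,0,0,0,1],[0,0,0,0,0,0,1]]]'
python3 st.py -10 40
```

```text
clock: 5.05
eef_pos: [490.8, 171.7, 44.3]
tcp_rot: [[-0.343, 0.939, 0.0], [0.939, 0.343, 0.0], [0.0, 0.0, -1.0]]
contact_force: [-0.2, -0.4, 0.3]
finger_gap: -0.3
t 5.05 p [490.8 171.7  44.3] along -18.0 across 3.9 F [-0.23 -0.41  0.26] turn -0.31 j [ 0.21  0.22 -0.44  0.91  0.    1.43]
shift [-8.  -3.8  4.3]
```

```bash
python3 -m jog '[[[0,-0.004,0.002,0,0,0,1],[0,-0.004,0.005,0,0,0,1],[0,-0.004,0.005,0,0,0,1],[-0.004,-0.004,0.005,0,0,0,1],[-0.008,-0.004,0.005,0,0,0,1],[-0.012,-0.004,0.005,0,0,0,1],[-0.012,-0.004,0.005,0,0,0,1],[-0.012,-0.004,0.005,0,0,0,1]]]'
python3 st.py -10 39.5
```

```text
clock: 6.05
eef_pos: [491.1, 159.0, 39.3]
tcp_rot: [[-0.343, 0.939, -0.0], [0.939, 0.343, 0.0], [0.0, -0.0, -1.0]]
contact_force: [0.0, -0.1, 0.6]
finger_gap: -0.3
t 6.05 p [491.1 159.   39.3] along -6.0 across -0.2 F [ 0.03 -0.05  0.64] turn -0.32 j [ 0.19  0.22 -0.45  0.9   0.    1.41]
shift [ 4.   0.2 -0.2]
```

```bash
python3 -m jog '[[[-0.003,0,0,0,0,0,1],[-0.006,0,0,0,0,0,1],[-0.009,0,0,0,0,0,1],[-0.012,0,0,0,0,0,1],[-0.015,0,0,0,0,0,1],[-0.018,0,0,0,0,0,1],[-0.021,0,0,0,0,0,1],[-0.024,0,0,0,0,0,1]]]'
python3 st.py
python3 - <<'E'
from h import *
d=snap('top','t2')
d=snap('side','s2');cv2.imwrite('pics/s2c.png',cv2.resize(d['color'][130:270,190:350,::-1],None,fx=4,fy=4,interpolation=cv2.INTER_CUBIC))
E
```

```text
clock: 7.05
eef_pos: [499.4, 136.3, 39.3]
tcp_rot: [[-0.343, 0.939, 0.0], [0.939, 0.343, 0.0], [0.0, 0.0, -1.0]]
contact_force: [0.6, 0.7, -0.0]
finger_gap: -0.0
t 7.05 p [499.4 136.3  39.3] along 18.1 across -0.3 F [ 0.61  0.7  -0.04] turn -0.31 j [ 0.14  0.22 -0.45  0.9   0.    1.36]
```

View pics/s2c.png

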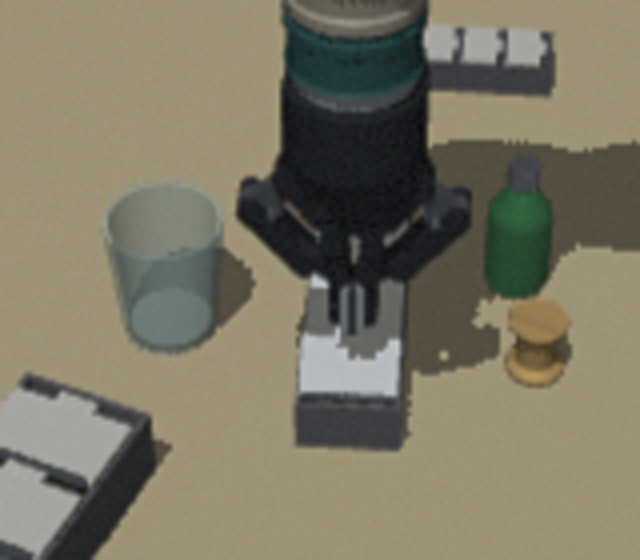

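```bash
python3 -m jog '[[[-0.004,0,0,0,0,0,1],[-0.008,0,0,0,0,0,1],[-0.01,0,0.001,0,0,0,1],[-0.01,0,0.001,0,0,0,1],[-0.01,0,0.0015,0,0,0,1],[-0.01,0,0.0015,0,0,0,1],[-0.01,0,0.0015,0,0,0,1]]]'
python3 st.py
```

```text
clock: 8.02
eef_pos: [502.8, 127.2, 37.8]
tcp_rot: [[-0.343, 0.939, 0.0], [0.939, 0.343, 0.0], [-0.0, 0.0, -1.0]]
contact_force: [-0.4, 0.5, -1.1]
finger_gap: 0.1
t 8.03 p [502.8 127.2  37.8] along 27.9 across -0.4 F [-0.44  0.51 -1.1 ] turn -0.3 j [ 0.12  0.23 -0.45  0.9   0.    1.34]
```

```bash
python3 -m jog '[[[0,0,0.0005,0,0,0,1],[0,0,0.001,0,0,0,1],[0,0,0.001,0,0,0,1],[0,0,0.001,0,0,0,1]]]'
python3 st.py
```

```text
clock: 8.52
eef_pos: [502.8, 127.1, 36.8]
tcp_rot: [[-0.343, 0.939, -0.0], [0.939, 0.343, -0.0], [0.0, -0.0, -1.0]]
contact_force: [0.3, 0.6, 0.5]
finger_gap: 0.2
t 8.53 p [502.8 127.1  36.8] along 28.0 across -0.4 F [0.29 0.57 0.46] turn -0.31 j [ 0.12  0.23 -0.45  0.9  -0.    1.34]
```

```bash
python3 -m jog '[[[-0.004,0,0,0,0,0,1],[-0.007,0,0,0,0,0,1],[-0.009,0,-0.003,0,0,0,1],[-0.013,0,-0.003,0,0,0,1],[-0.017,0,-0.003,0,0,0,1],[-0.021,0,-0.003,0,0,0,1],[-0.025,0,-0.003,0,0,0,1],[-0.029,0,-0.003,0,0,0,1]]]'
python3 st.py
python3 -m jog '[[[-0.004,0,0.001,0,0,0,1],[-0.008,0,0.002,0,0,0,1],[-0.012,0,0.003,0,0,0,1],[-0.015,0,0.003,0,0,0,1],[-0.015,0,0.003,0,0,0,1]]]'
python3 st.py
python3 - <<'E'
from h import *
d=snap('side','s3');cv2.imwrite('pics/s3c.png',cv2.resize(d['color'][130:270,190:350,::-1],None,fx=4,fy=4,interpolation=cv2.INTER_CUBIC))
E
```

```text
clock: 9.52
eef_pos: [512.8, 99.6, 39.8]
tcp_rot: [[-0.343, 0.939, -0.0], [0.939, 0.343, -0.0], [0.0, -0.0, -1.0]]
contact_force: [-1.3, 1.1, -0.8]
finger_gap: 0.1
t 9.53 p [512.8  99.6  39.8] along 57.2 across -0.6 F [-1.28  1.05 -0.84] turn -0.31 j [ 0.07  0.23 -0.44  0.9  -0.    1.29]
clock: 10.15
eef_pos: [518.0, 85.6, 36.9]
tcp_rot: [[-0.342, 0.94, 0.0], [0.94, 0.342, 0.0], [0.0, 0.0, -1.0]]
contact_force: [-0.1, 0.2, 0.6]
finger_gap: 0.2
t 10.15 p [518.   85.6  36.9] along 72.2 across -0.6 F [-0.06  0.18  0.59] turn -0.33 j [ 0.04  0.24 -0.44  0.9   0.    1.26]
```

View pics/s3c.png

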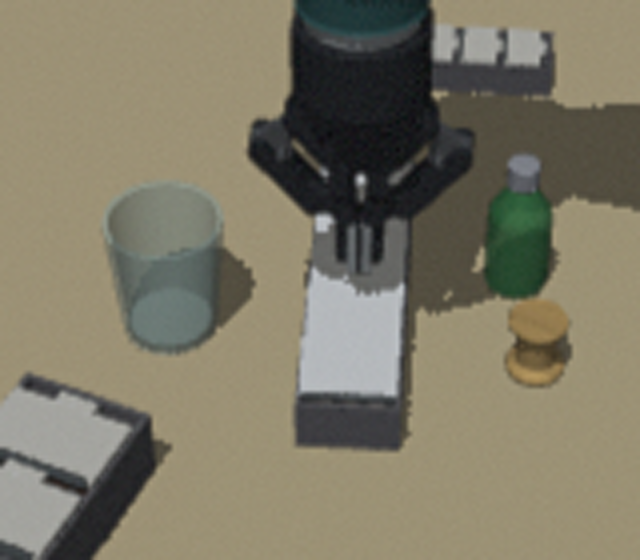

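Run:
```python
from h import *
d=snap('top','t3')
A=cv2.resize(d['color'][180:265,205:325,::-1],(540,382),interpolation=cv2.INTER_CUBIC)
d=load('s3');B=cv2.resize(d['color'][175:245,255:300,::-1],(245,382),interpolation=cv2.INTER_CUBIC)
cv2.imwrite('pics/c4.png',np.hstack([A,B]))
```

```text
(no output)
```

View pics/c4.png

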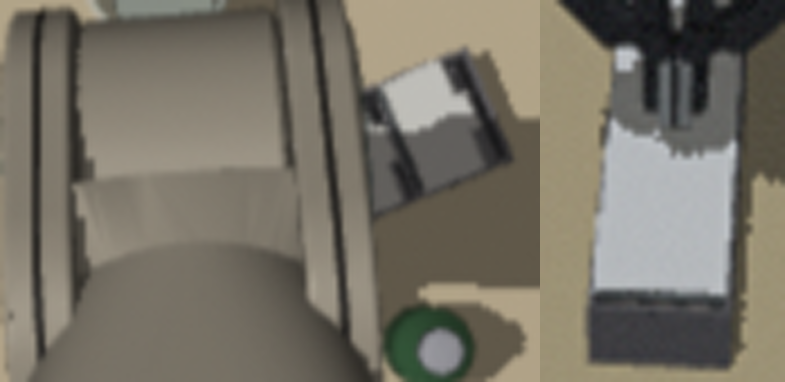

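Run:
```python
from h import *
d=load('s3');u=np.array([0.3479,-0.9375,0]);h=np.array([493.4,153.45,0])
n=np.array([.9375,.3479,0])
for a,z in((0,34),(8,34),(42,37),(42,45),(42,53),(50,34),(72,37),(72,45),(72,55),(84,37)): print(a,z,*[(np.round(proj(d,h+u*a+n*c+[0,0,z]),1)-0) for c in (0,-28)])
# profile down the left part of lids, bright
for v in range(190,232): 
    uL=proj(d,h)[0]; print(v,d['color'][v,268:272].mean(0).round().astype(int),end=' ')
```

```text
0 34 [276.3 230.6] [288.7 231.2]
8 34 [276.5 228. ] [288.9 228.6]
42 37 [277.5 216.5] [289.6 217.1]
42 45 [277.5 214. ] [289.7 214.7]
42 53 [277.5 211.5] [289.8 212.2]
50 34 [277.7 215. ] [289.7 215.6]
72 37 [278.3 207.6] [290.2 208.2]
72 45 [278.3 205.1] [290.3 205.7]
72 55 [278.4 202. ] [290.4 202.6]
84 37 [278.6 204.1] [290.4 204.7]
190 [99 99 96] 191 [102 102  98] 192 [102 102 100] 193 [101 102 100] 194 [102 101  98] 195 [100 100  98] 196 [105 106 104] 197 [126 127 127] 198 [152 154 156] 199 [180 184 187] 200 [181 184 188] 201 [181 185 188] 202 [180 184 188] 203 [181 184 188] 204 [181 184 188] 205 [181 185 188] 206 [182 185 188] 207 [181 185 188] 208 [180 184 187] 209 [181 185 188] 210 [180 184 188] 211 [181 185 188] 212 [181 184 188] 213 [181 184 188] 214 [180 184 187] 215 [180 184 188] 216 [180 184 187] 217 [180 184 187] 218 [180 184 188] 219 [180 184 187] 220 [180 184 188] 221 [180 184 188] 222 [180 183 187] 223 [181 184 188] 224 [181 184 188] 225 [181 184 188] 226 [182 186 188] 227 [172 176 178] 228 [88 92 94] 229 [58 61 62] 230 [68 66 66] 231 [73 73 76]
```

Run:
```python
from h import *
d=snap('wrist','w3');s0=load('s0');s3=load('s3')
print(s0['rvec']-s3['rvec'],s0['tvec']-s3['tvec'],d['fx'],ray(d,256,192))
s=env.observe();p=np.array(s['eef_pos']);R=np.array(s['tcp_rot'])
print(p,proj(d,p),proj(d,p-30*R[:,2]))
u=np.array([0.3479,-0.9375,0]);h=np.array([493.4,153.45,0]);n=np.array([.9375,.3479,0])
im=d['color'][:,:,::-1].copy()
q=proj(d,p);cv2.drawMarker(im,(int(q[0]),int(q[1])),(0,0,255),0,12)
for a in(0,8,42,50,84,92,126,134,168,176,210,222):
    for c in(-28,28):
        q=proj(d,h+u*a+n*c+[0,0,34]);cv2.circle(im,(int(q[0]),int(q[1])),2,(255,0,0),-1)
B=cv2.resize(s3['color'][130:240,230:310,::-1],None,fx=3.49,fy=3.49,interpolation=cv2.INTER_CUBIC)
q=np.array(proj(s3,p))-[230,130];cv2.drawMarker(B,tuple((q*3.49).astype(int).tolist()),(0,0,255),0,10)
B=cv2.copyMakeBorder(B[:384],0,384-min(384,B.shape[0]),0,0,0)
cv2.imwrite('pics/w3m.png',np.hstack([im,B]))
```

```text
[0. 0. 0.] [0. 0. 0.] 304.1681570558609 (array([492.72018426, 151.7419569 , 218.90698889]), array([ 0.09119965, -0.27647341, -0.95680712]))
[517.82790975  85.84285605  36.84866566] (np.float64(260.3367692691485), np.float64(214.6586960890609)) (np.float64(260.61669850983617), np.float64(234.62477103898914))
```

View pics/w3m.png

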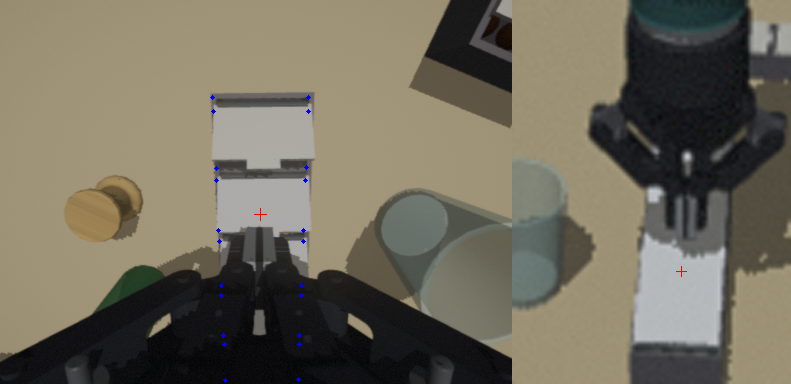

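Run:
```python
from h import *
s=load('s3');w=load('w3');u=np.array([0.3479,-0.9375,0]);h=np.array([493.4,153.45,0]);n=np.array([.9375,.3479,0])
for z in range(36,90,6):
    A=plane(s,280.1,197.6,z)-h;B=plane(w,260,227.5,z)-h; print(z,'side along/across',(A@u).round(1),(A@n).round(1),'wrist',(B@u).round(1),(B@n).round(1))
c,r=ray(w,256,192);R=env.observe()['tcp_rot'];p=env.observe()['eef_pos'];print('cam in tool',np.array(R).T@(c-p))
s=load('s1');print(proj(s,h-18*u+[0,0,87.6]))
```

```text
36 side along/across 108.2 -2.0 wrist 81.1 -0.9
42 side along/across 101.6 -2.3 wrist 78.5 -0.9
48 side along/across 95.1 -2.7 wrist 75.9 -0.9
54 side along/across 88.5 -3.1 wrist 73.3 -0.9
60 side along/across 82.0 -3.4 wrist 70.7 -0.9
66 side along/across 75.5 -3.8 wrist 68.1 -0.9
72 side along/across 68.9 -4.1 wrist 65.4 -0.9
78 side along/across 62.4 -4.5 wrist 62.8 -1.0
84 side along/across 55.8 -4.8 wrist 60.2 -1.0
cam in tool [  70.52512899   -0.98962781 -182.0536988 ]
(np.float64(275.79442265327685), np.float64(219.34029015608812))
```

The side and wrist views agree that the fingertips are really at z ≈ 78 mm. The reported z is 37 mm, and no contact force has appeared so far. I have been sweeping above the lids and they are still ajar. I'll go back to the hinge end and descend there, clear of lid 1.

```bash
python3 -m jog '[[[0.03,0,0,0,0,0,1],[0.06,0,0,0,0,0,1],[0.09,0,0,0,0,0,1],[0.092,0,0,0,0,0,1],[0.092,0,0.01,0,0,0,1],[0.092,0,0.02,0,0,0,1],[0.092,0,0.025,0,0,0,1],[0.092,0,0.025,0,0,0,1]]]'
python3 st.py
python3 - <<'E'
from h import *
d=snap('side','s5');w=snap('wrist','w5')
A=cv2.resize(w['color'][150:330,160:360,::-1],(427,384),interpolation=cv2.INTER_CUBIC)
B=cv2.resize(d['color'][150:250,235:331,::-1],(368,384),interpolation=cv2.INTER_CUBIC)
cv2.imwrite('pics/c5.png',np.hstack([A,B]))
E
```

```text
clock: 11.3
eef_pos: [485.7, 171.5, 10.9]
tcp_rot: [[-0.342, 0.94, -0.002], [0.94, 0.342, -0.0], [0.0, -0.002, -1.0]]
contact_force: [0.2, 1.0, -0.4]
finger_gap: -0.2
t 11.3 p [485.7 171.5  10.9] along -19.6 across -0.9 F [ 0.19  1.04 -0.44] turn -0.36 j [ 0.21  0.25 -0.48  0.84 -0.    1.44]
```

View pics/c5.png

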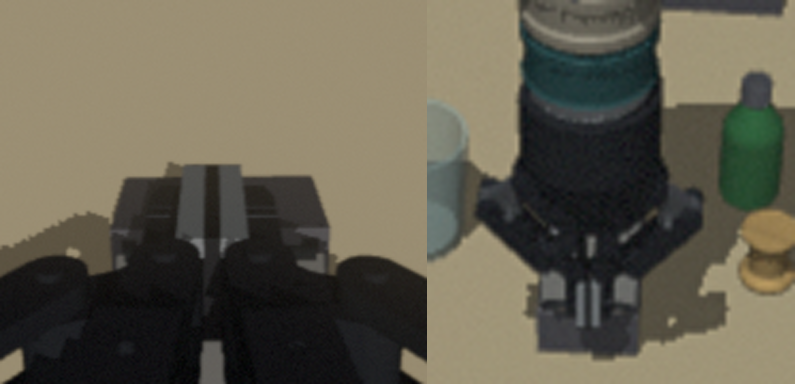

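Fingertip at side (277,235) and wrist (258,227) triangulates to z ≈ 53 mm against a reported 11 mm, so the real tips sit about 42 mm above the reported TCP. I'll lower the tips to about 42 mm and start the sweep again.

```bash
python3 -m jog '[[[0,0,0.005,0,0,0,1],[0,0,0.01,0,0,0,1],[0,0,0.01,0,0,0,1],[-0.004,0,0.01,0,0,0,1],[-0.008,0,0.01,0,0,0,1],[-0.011,0,0.01,0,0,0,1],[-0.014,0,0.01,0,0,0,1],[-0.016,0,0.01,0,0,0,1]]]'
python3 st.py
python3 -m jog '[[[-0.003,0,0,0,0,0,1],[-0.006,0,0,0,0,0,1],[-0.009,0,0,0,0,0,1],[-0.012,0,0,0,0,0,1]]]'
python3 st.py
```

```text
clock: 12.4
eef_pos: [491.9, 157.0, 1.9]
tcp_rot: [[-0.343, 0.939, 0.0], [0.939, 0.343, 0.0], [-0.0, 0.0, -1.0]]
contact_force: [0.3, 0.3, 1.0]
finger_gap: -0.2
t 12.4 p [491.9 157.    1.9] along -3.8 across -0.1 F [0.33 0.34 0.96] turn -0.33 j [ 0.18  0.27 -0.49  0.82  0.    1.4 ]
clock: 12.9
eef_pos: [496.0, 145.8, 1.9]
tcp_rot: [[-0.343, 0.939, 0.0], [0.939, 0.343, 0.0], [0.0, 0.0, -1.0]]
contact_force: [-0.1, -0.2, 1.3]
finger_gap: 0.1
t 12.9 p [496.  145.8   1.9] along 8.1 across -0.2 F [-0.05 -0.22  1.26] turn -0.31 j [ 0.16  0.27 -0.48  0.82  0.    1.38]
```

```bash
python3 -m jog '[[[-0.004,0,0,0,0,0,1],[-0.008,0,0,0,0,0,1],[-0.012,0,0,0,0,0,1],[-0.016,0,0,0,0,0,1],[-0.019,0,0.001,0,0,0,1],[-0.02,0,0.002,0,0,0,1],[-0.02,0,0.002,0,0,0,1],[-0.02,0,0.002,0,0,0,1]]]'
python3 st.py
python3 -m jog '[[[0,0,0.0005,0,0,0,1],[0,0,0.001,0,0,0,1],[0,0,0.001,0,0,0,1]]]'
python3 st.py
python3 -m jog '[[[0,0,0.0005,0,0,0,1],[0,0,0.001,0,0,0,1],[0,0,0.001,0,0,0,1]]]'
python3 st.py
```

```text
clock: 13.9
eef_pos: [502.6, 127.2, -0.2]
tcp_rot: [[-0.343, 0.939, -0.0], [0.939, 0.343, -0.0], [0.0, -0.0, -1.0]]
contact_force: [0.3, -0.3, -0.5]
finger_gap: -0.0
t 13.9 p [ 5.026e+02  1.272e+02 -2.000e-01] along 27.9 across -0.5 F [ 0.28 -0.34 -0.45] turn -0.31 j [ 0.12  0.27 -0.48  0.81  0.    1.34]
clock: 14.28
eef_pos: [502.8, 127.2, -1.2]
tcp_rot: [[-0.343, 0.939, -0.0], [0.939, 0.343, 0.0], [0.0, 0.0, -1.0]]
contact_force: [0.4, 0.6, 0.4]
finger_gap: 0.0
t 14.28 p [502.8 127.2  -1.2] along 27.9 across -0.4 F [0.36 0.62 0.43] turn -0.31 j [ 0.12  0.28 -0.48  0.81  0.    1.34]
clock: 14.65
eef_pos: [502.8, 127.2, -1.5]
tcp_rot: [[-0.343, 0.939, 0.0], [0.939, 0.343, 0.0], [0.0, 0.0, -1.0]]
contact_force: [-1.4, -0.1, 6.6]
finger_gap: 0.1
t 14.65 p [502.8 127.2  -1.5] along 27.9 across -0.3 F [-1.38 -0.09  6.62] turn -0.31 j [ 0.12  0.28 -0.48  0.81  0.    1.34]
```

Contact of 6.6 N came at a reported z of −1.5, so that is the shut-lid height of 37 mm and lid 1 is down. From here I enter each lid about 3–4 mm higher and finish just above that level.

```bash
python3 -m jog '[[[0,0,-0.003,0,0,0,1],[-0.004,0,-0.005,0,0,0,1],[-0.009,0,-0.005,0,0,0,1],[-0.014,0,-0.005,0,0,0,1],[-0.019,0,-0.005,0,0,0,1],[-0.023,0,-0.005,0,0,0,1],[-0.027,0,-0.005,0,0,0,1],[-0.031,0,-0.005,0,0,0,1]]]'
python3 st.py
python3 -m jog '[[[-0.004,0,0.001,0,0,0,1],[-0.008,0,0.002,0,0,0,1],[-0.012,0,0.003,0,0,0,1],[-0.012,0,0.004,0,0,0,1],[-0.012,0,0.0045,0,0,0,1],[-0.012,0,0.0045,0,0,0,1]]]'
python3 st.py
python3 - <<'E'
from h import *
d=snap('wrist','w6');cv2.imwrite('pics/w6c.png',cv2.resize(d['color'][60:250,160:360,::-1],None,fx=3,fy=3,interpolation=cv2.INTER_CUBIC))
E
```

```text
clock: 15.65
eef_pos: [513.5, 97.7, 2.8]
tcp_rot: [[-0.343, 0.939, -0.0], [0.939, 0.343, -0.0], [-0.0, -0.0, -1.0]]
contact_force: [-0.1, 0.4, 1.2]
finger_gap: -0.1
t 15.65 p [513.5  97.7   2.8] along 59.2 across -0.5 F [-0.12  0.42  1.16] turn -0.31 j [ 0.06  0.28 -0.47  0.82 -0.    1.29]
clock: 16.4
eef_pos: [517.7, 86.4, -1.4]
tcp_rot: [[-0.343, 0.939, 0.0], [0.939, 0.343, -0.001], [-0.001, -0.0, -1.0]]
contact_force: [-1.1, -1.7, 3.8]
finger_gap: 0.0
t 16.4 p [517.7  86.4  -1.4] along 71.3 across -0.6 F [-1.12 -1.69  3.84] turn -0.32 j [ 0.04  0.28 -0.47  0.82 -0.    1.26]
```

View pics/w6c.png

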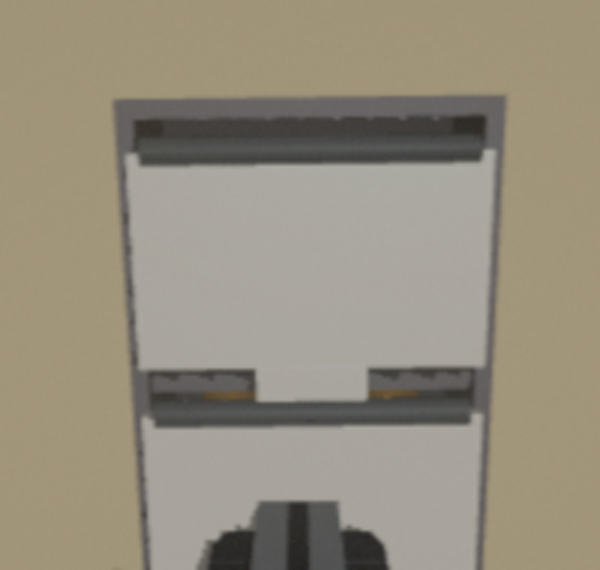

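The wrist view shows lid 1 lying flat, with its tab down at (310,385) beside its hinge bar. The fingers rest on lid 2 with 3.8 N. Lids 3 to 5 follow the same way.

```bash
python3 -m jog '[[[0,0,-0.003,0,0,0,1],[-0.004,0,-0.0045,0,0,0,1],[-0.009,0,-0.0045,0,0,0,1],[-0.014,0,-0.0045,0,0,0,1],[-0.019,0,-0.0045,0,0,0,1],[-0.023,0,-0.0045,0,0,0,1],[-0.027,0,-0.0045,0,0,0,1],[-0.03,0,-0.0045,0,0,0,1]]]'
python3 st.py
python3 -m jog '[[[-0.004,0,0.001,0,0,0,1],[-0.008,0,0.002,0,0,0,1],[-0.012,0,0.003,0,0,0,1],[-0.012,0,0.004,0,0,0,1],[-0.012,0,0.0045,0,0,0,1],[-0.012,0,0.0045,0,0,0,1]]]'
python3 st.py
```

```text
clock: 17.45
eef_pos: [527.9, 58.2, 2.8]
tcp_rot: [[-0.343, 0.939, 0.0], [0.939, 0.343, -0.0], [-0.0, 0.0, -1.0]]
contact_force: [0.7, 0.9, -0.3]
finger_gap: 0.2
t 17.45 p [527.9  58.2   2.8] along 101.3 across -0.8 F [ 0.71  0.93 -0.33] turn -0.32 j [-0.01  0.29 -0.45  0.83 -0.    1.21]
clock: 18.2
eef_pos: [532.1, 46.9, -1.4]
tcp_rot: [[-0.343, 0.939, 0.0], [0.939, 0.343, -0.001], [-0.001, 0.0, -1.0]]
contact_force: [-0.1, -1.1, 2.5]
finger_gap: 0.1
t 18.2 p [532.1  46.9  -1.4] along 113.3 across -0.8 F [-0.14 -1.08  2.55] turn -0.31 j [-0.03  0.3  -0.45  0.82 -0.    1.19]
```

Lid 3 gave 2.5 N at the shut height. Next is lid 4.

```bash
python3 -m jog '[[[0,0,-0.003,0,0,0,1],[-0.004,0,-0.0045,0,0,0,1],[-0.009,0,-0.0045,0,0,0,1],[-0.014,0,-0.0045,0,0,0,1],[-0.019,0,-0.0045,0,0,0,1],[-0.023,0,-0.0045,0,0,0,1],[-0.027,0,-0.0045,0,0,0,1],[-0.03,0,-0.0045,0,0,0,1]]]'
python3 st.py
python3 -m jog '[[[-0.004,0,0.001,0,0,0,1],[-0.008,0,0.002,0,0,0,1],[-0.012,0,0.003,0,0,0,1],[-0.012,0,0.004,0,0,0,1],[-0.012,0,0.0045,0,0,0,1],[-0.012,0,0.0045,0,0,0,1]]]'
python3 st.py
```

```text
clock: 19.2
eef_pos: [542.3, 18.8, 2.8]
tcp_rot: [[-0.343, 0.939, 0.0], [0.939, 0.343, -0.0], [-0.0, 0.0, -1.0]]
contact_force: [-0.2, 0.6, -0.7]
finger_gap: -0.2
t 19.2 p [542.3  18.8   2.8] along 143.3 across -1.0 F [-0.23  0.6  -0.67] turn -0.32 j [-0.08  0.31 -0.43  0.84 -0.    1.14]
clock: 19.95
eef_pos: [546.5, 7.5, -1.4]
tcp_rot: [[-0.343, 0.939, 0.0], [0.939, 0.343, -0.001], [-0.001, 0.0, -1.0]]
contact_force: [-1.5, -1.7, 2.6]
finger_gap: 0.4
t 19.95 p [546.5   7.5  -1.4] along 155.4 across -1.0 F [-1.51 -1.73  2.62] turn -0.32 j [-0.1   0.32 -0.42  0.83 -0.    1.12]
```

Lid 4 gave 2.6 N. Now lid 5, after which I check the force and lift off.

```bash
python3 -m jog '[[[0,0,-0.003,0,0,0,1],[-0.004,0,-0.0045,0,0,0,1],[-0.009,0,-0.0045,0,0,0,1],[-0.014,0,-0.0045,0,0,0,1],[-0.019,0,-0.0045,0,0,0,1],[-0.023,0,-0.0045,0,0,0,1],[-0.027,0,-0.0045,0,0,0,1],[-0.03,0,-0.0045,0,0,0,1]]]'
python3 st.py
python3 -m jog '[[[-0.004,0,0.001,0,0,0,1],[-0.008,0,0.002,0,0,0,1],[-0.012,0,0.003,0,0,0,1],[-0.014,0,0.004,0,0,0,1],[-0.014,0,0.0045,0,0,0,1],[-0.014,0,0.0045,0,0,0,1]]]'
python3 st.py
```

```text
clock: 20.95
eef_pos: [556.7, -20.6, 2.8]
tcp_rot: [[-0.343, 0.939, 0.0], [0.939, 0.343, -0.0], [-0.0, 0.0, -1.0]]
contact_force: [-0.5, 0.6, -0.4]
finger_gap: 0.3
t 20.95 p [556.7 -20.6   2.8] along 185.2 across -1.2 F [-0.52  0.62 -0.42] turn -0.32 j [-0.15  0.33 -0.4   0.85 -0.    1.07]
clock: 21.7
eef_pos: [561.6, -34.0, -1.3]
tcp_rot: [[-0.343, 0.939, 0.0], [0.939, 0.343, -0.001], [-0.001, -0.0, -1.0]]
contact_force: [-0.3, -1.2, 2.3]
finger_gap: 0.0
t 21.7 p [561.6 -34.   -1.3] along 199.4 across -1.3 F [-0.32 -1.24  2.32] turn -0.32 j [-0.17  0.34 -0.39  0.84 -0.    1.05]
```

```bash
python3 -m jog '[[[0,0,-0.04,0,0,0,1],[0,0,-0.09,0,0,0,1],[0,0,-0.14,0,0,0,1],[-0.05,0,-0.15,0,0,0,1],[-0.1,0,-0.15,0,0,0,1],[-0.15,0,-0.15,0,0,0,1],[-0.18,0,-0.15,0,0,0,1],[-0.18,0,-0.15,0,0,0,1]]]'
python3 st.py
python3 - <<'E'
from h import *
a=snap('top','t9');b=snap('side','s9');w=snap('wrist','w9')
A=cv2.resize(a['color'][150:290,200:330,::-1],(410,442),interpolation=cv2.INTER_CUBIC)
B=cv2.resize(b['color'][150:250,250:338,::-1],(389,442),interpolation=cv2.INTER_CUBIC)
cv2.imwrite('pics/c9.png',np.hstack([A,B]))
b0=load('s0')
for col in((268,273),):
    print([int(b['color'][v,col[0]:col[1]].mean()) for v in range(160,232)]);print([int(b0['color'][v,col[0]:col[1]].mean()) for v in range(160,232)])
E
```

```text
clock: 22.7
eef_pos: [623.5, -204.5, 147.7]
tcp_rot: [[-0.34, 0.94, 0.0], [0.94, 0.34, 0.0], [0.0, 0.0, -1.0]]
contact_force: [0.4, 0.1, 0.0]
finger_gap: -0.1
t 22.7 p [ 623.5 -204.5  147.7] along 380.9 across -2.5 F [0.41 0.07 0.03] turn -0.46 j [-0.42  0.36 -0.01  1.2   0.    0.81]
[133, 133, 134, 133, 134, 134, 134, 134, 131, 111, 104, 126, 136, 136, 137, 137, 141, 139, 135, 111, 92, 92, 135, 141, 142, 145, 143, 144, 146, 143, 112, 79, 70, 123, 151, 151, 151, 155, 156, 156, 156, 147, 88, 62, 71, 137, 157, 157, 156, 156, 156, 155, 156, 152, 118, 75, 54, 102, 156, 157, 156, 155, 155, 156, 156, 157, 151, 116, 75, 59, 78, 72]
[128, 128, 127, 128, 128, 128, 127, 132, 146, 145, 146, 147, 148, 147, 146, 145, 146, 149, 150, 155, 159, 156, 155, 154, 158, 158, 156, 155, 159, 163, 165, 169, 169, 168, 169, 168, 169, 168, 169, 169, 168, 169, 169, 169, 170, 169, 169, 169, 169, 170, 169, 169, 169, 169, 169, 170, 168, 168, 169, 169, 169, 169, 169, 169, 169, 170, 170, 160, 84, 55, 62, 69]
```

View pics/c9.png

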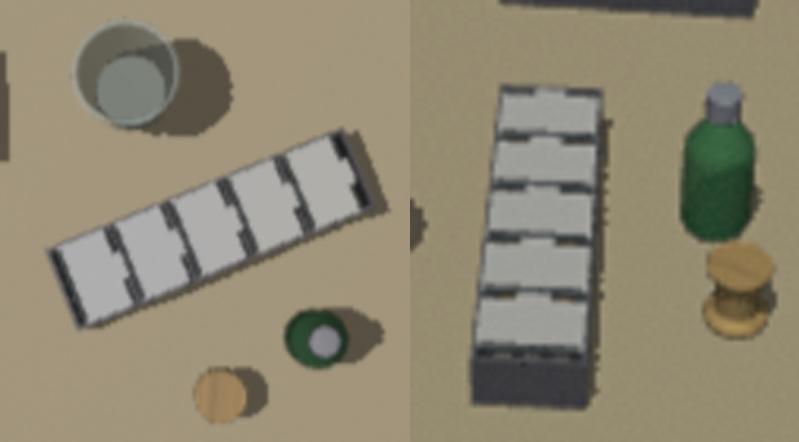

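All five lids lie flat, with dark gaps now visible at every hinge in the side view, where there were none at the start. The organiser's corner is at top-view (215,229), as before, and the bystanders look unmoved.

```bash
python3 -c "
from station import env
print(env.sign_off())"
```

```text
the job is handed in; nothing more can be done
None
```

All five lids on the middle-sized organiser are shut and the job is handed in; `sign_off` gave no verdict. I ran the closed fingertips along the row from the hinge end, shutting lids 1 to 5 in order, and finished at about 23 s.

**Force:** the end-of-move readings on the lids were between 2.3 and 6.6 N.

**Last checks:**
- **Lids:** the top and side views show all five lids flat, with dark gaps visible between them.
- **Organiser:** its hinge-end corner is within about half a pixel of where it was in the top view.
- **Bystanders:** the tumbler, scent bottle and spool look unmoved, judged by eye only.
- **Robot:** it is clear of everything, with contact force near zero.

**One disagreement:** the reported tool position put the fingertips about 40 mm lower than they really were. Both cameras showed it, and touching a shut lid (37 mm up) at a reported height of −1.5 mm confirmed it. Because of this, my first pass over lids 1 and 2 went above them without touching. I then used the touch height for the real sweep.

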